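# Load a grinding cup from the divided carton onto the mill

## Task

Take the blue-lidded grinding cup out of the divided carton that leans on its stand, leaving the other cups standing in their cells and everything else on the bench where it is. Stand it upright on the mill's square drive and turn it until its socket drops over the drive and the cup sits fully down on the rubber pad, then let go.

Things in the scene. Friction and masses are not known exactly. Their poses are not given: they have to be found in the camera images.
- carton: Cardboard carton fixed on a white steel stand that leans it 0.42 rad (24 deg): its mouth faces up and towards the robot. Origin: centre of its underside, 49 mm above the bench; +z out along the cells, +x uphill away from the robot, +y level along its length. Outside 204 (x) x 304 (y) mm, walls 128 tall, board 4 mm, floor top at z = 4 mm. Flaps folded down outside reach 14 mm past the walls.
- carton_mouth (a point): Centre of the carton's mouth, 128 mm up its z axis, same axes. White dividers 110 mm tall (18 mm below the rim) make 2 x 3 cells, each 96 x 96 mm inside, centres at x = -50 and +50, y = -100, 0 and +100 mm. The blue, white and orange cups stand in the uphill row (+x), one per cell in any order; the green one in the row nearer the robot.
- cup_blue_mid (a point): Centre of the cup to take, 59 mm above its underside; +z along its axis to the top. A closed stainless cup 118 mm tall, diameter 64 mm, with a blue screw lid; about 0.36 kg. In the carton it stands on the cell's floor, parallel to the cell, against the cell's downhill side, within 4 mm of the cell's middle in y, turned any way about its axis.
- cup_blue_knob (a point): Middle of the cup's round blue grip knob, where to hold it: 39 mm above the cup's centre, diameter 34 mm, 40 mm tall (20 mm either way). Below the knob lies the flat lid, diameter 64 mm, 8 mm thick.
- cup_blue_socket (a point): Centre of the cup's underside. The socket there is a square 23.5 mm wide and 17 mm deep, its flats square to the cup's x and y axes; the white cross and bars on the lid and knob point along those axes.
- cup_white_mid (a point): a closed stainless grinding cup like the blue one, but with a white screw lid; point at its centre, 59 mm above its underside. Stays in the carton.
- cup_orange_mid (a point): a closed stainless grinding cup like the blue one, but with an orange screw lid; point at its centre, 59 mm above its underside. Stays in the carton.
- cup_green_mid (a point): a closed stainless grinding cup like the blue one, but with a green screw lid; point at its centre, 59 mm above its underside. Stays in the carton.
- cup_grey_mid (a point): a closed stainless grinding cup like the blue one, but with a grey screw lid, standing on the bench; point at its centre, 59 mm above its underside. Not needed.
- seat (a point): Centre of the top of the mill's round black rubber pad (diameter 72 mm), 107 mm above the bench, +z up. A cup fully down rests flat on this pad, its centre 59 mm above this point.
- mill_base (a point): Middle of the mill's underside, on the bench. A heavy white motor base, fixed: 200 mm deep (x), 160 mm wide (y), 101 mm high under the pad. Its sloping control panel is at the -x side; the pad lies 25 mm from the middle towards +x.
- drive_top (a point): Tip of the brass drive, 15 mm above the pad at its middle; turns with the drive, +z up. Its lower 10 mm are a 20 mm square, flats square to this frame's x and y; above, a round nose of 16 mm. It starts at any angle and turns stiffly (0.12 N m). A socket over 0.16 rad out of line with the square (it fits every quarter turn) stands 10 mm too high; in line, it drops over it.
- bottle_big: Clear screw-cap laboratory bottle with a blue cap, diameter 86 mm, 176 mm tall, standing on the bench; origin at the centre of its underside. Not needed.
- bottle_small: Amber screw-cap laboratory bottle with a blue cap, diameter 70 mm, 138 mm tall, standing on the bench; origin at the centre of its underside. Not needed.
- waste_jar: White plastic jar with a yellow label, diameter 96 mm, 135 mm tall, standing on the bench; origin at the centre of its underside. Not needed.
- tip_box: Blue pipette-tip box with a clear lid, 118 x 80 x 60 mm, lying on the bench; origin at the centre of its underside. Not needed.
- notebook: Green hard-cover notebook, 150 x 210 x 14 mm, lying on the bench; origin at the centre of its underside. Not needed.

How it is judged:
By the outcome, as a careful person would: the job done as asked, in the order asked, and still so for the second after the job is handed in, with the robot touching nothing.
It also fails if it takes over 42 s, if anything falls off the work surface, if the arm or the gripper's body presses on something with over 40 N, if the wrist force passes 120 N, or if a joint passes its speed limit or range.

## Robot

A 6-joint arm with a two-finger parallel gripper is mounted at the origin on the work surface. World frame = base frame: x ahead of the robot, y to its left, z up, the work surface at z = 0. Lengths are in m, angles in degrees, forces in N, time in s.
With the tool pointing down it reaches from about 0.325 to 0.9 m from the base axis. Payload 6.1 kg.
Tool frame: the origin (TCP) lies at the very end of the fingers, on their centre line; the grasp point (between the pads) lies 19 mm behind it (hold_point_z is the distance from the TCP to the grasp point, in m); y points along the fingers, z is the direction in which the jaws open and shut, and the axes are right-handed (so a half turn about y gives the same grasp; the last joint's range is limited). The gripper opens to 85 mm and grips with 20 to 120 N. Pads are 22 mm wide; open, the fingers measure 114 mm over their backs; the gripper's body (76 mm by 85 mm) begins 54 mm behind the grasp point. The pads swing forward as they close: fully open they stand 13 mm farther back than shut.
Start: joints at [-72.37, 12.628, 87.462, -0, 79.91, -7.225], TCP at [0.263, -0.567, 0.231] pointing down, gripper open.
Joint ranges: [-170.65, 170.65], [-52.31, 119.04], [5.05, 147.46], [-71.25, 251.25], [11.57, 151.72], [-153.62, 153.62]. Speed limits (degrees/s): [147.25, 147.25, 172.46, 180, 180, 180].

## Interface

Orientations are given as [roll, pitch, yaw] about the fixed x, y, z axes, in that order (R = Rz(yaw) Ry(pitch) Rx(roll)).
In Python, from workcell import * gives the robot as it stands. The module is installed in compiled form; this text tells all that it offers.
- The arm moves only by the tool drive_tool, never from a script. Its argument "rows" is one flat list of numbers, 6 for each row, row after row: the shift along the world's x, y, z normalised to -1 to 1, where 1 is 0.025 m, then the turn, a rotation vector about the world's x, y, z normalised to -1 to 1, where 1 is pi/4 rad. In form: [dx, dy, dz, rx, ry, rz, dx, dy, dz, rx, ry, rz, ...]. A call has exactly 10 rows; each row shifts and turns the pose as measured when the row begins; what a row does not reach is not made up. A row lasts 1/8 s, in which the tool goes at most 62.5 mm and 10.7 degrees, less where a joint would pass 70% of its speed; a pose out of reach is approached as far as the arm can. A call with a number of a shift or a turn outside -1 to 1 is refused whole. A call with a gripper value outside its range is refused whole. "gripper" is the gripper command: -1 is shut, 1 is fully open, values between are in proportion, set as the call begins (left out, the last holds). The fingers move at their own pace and stop on an object; "newtons" is the grip in N (left out, the last holds). Time passes only in rows, so rows that do not move let the fingers close, or fill a call up. It gives the time, the measured TCP pose, the force and the opening at its end, in the units of the state.
- get_obs(): the state, without advancing time (a new reading comes with each control period).
- grab_frame(name): name is "scene" or "top" or "wrist"; returns a dict with "color" (384x512x3 uint8, red, green, blue), "range_z" (384x512 float32, m along the optical axis (not along the pixel's ray), 0 where there is no reading), "mtx" (3x3 intrinsics, pixels), "k1" (the pictures are not rectified: a ray, as slopes to the right and down, at radius r is drawn at 1 + k1 r^2 times it, then the intrinsics apply), "origin" and "attitude" of the camera in the world; the wrist camera has in their place "tool_from_camera" (4x4, takes a point from camera to tool coordinates, whose origin is the TCP and whose axes are the tool frame's). Camera axes: x right, y up, looking along -z (the intrinsics and any distortion apply to the point x, -y, -z); pixel columns grow to the right and rows downward; lengths in m; the calibration is good to about 2 mm. A picture is of the moment at which its call begins: read the wrist's pose just before it.
- sign_off(): hands the job in, once; it reports no verdict.
The state is a dict: "clock": time; "q": joint angles; "qvel": joint speeds; "tau": joint torques, N m; "tcp_pos": TCP position; "ee_rot": TCP orientation; "contact_force": force on the tool from outside, world axes, zero at the start; "moment": the same for the moment, N m; "finger_gap": finger opening in m.
Only numpy, scipy, OpenCV 4.12 (cv2) and the standard library are available. Lean on these libraries where they do the work, as an engineer would, in place of code of your own. Each camera call takes 0.05 s, during which the arm holds its last target. There are 200 camera calls.

## Working session

There is one attempt and no reset: what is moved stays moved. The work goes in short steps, Python scripts to look and compute and a tool call to move; the robot and the scene stay as the last step left them, time stands still between calls to the robot, and variables do not carry over. Pictures are saved under pics/ and viewed, about 8 in all and at most 12, crops included, and the job is handed in when it is done.

Besides the shell and the picture viewer there is one more tool, called after "Emit:" by a JSON object that holds its "method" and its "body". drive_tool: Moves the arm, as the interface text tells. Scaled input: -1 to 1 covers 0.025 m each way for a shift and pi/4 rad each way for a turn. Its arguments: {"type":"object","properties":{"rows":{"type":"array"},"gripper":{"type":"number"},"newtons":{"type":"number"}},"required":["rows"]}

```bash
mkdir -p pics; cat > h.py <<'E'
from workcell import *
import numpy as np, cv2
from scipy.spatial.transform import Rotation as R
def Rt(a): 
    a=np.array(a,float)
    return a if a.shape==(3,3) else (R.from_quat(a).as_matrix() if a.size==4 else R.from_euler('xyz',a,degrees=True).as_matrix())
def cam(f,obs=None):
    if 'origin' in f: return Rt(f['attitude']),np.array(f['origin'])
    T=np.array(f['tool_from_camera']); A=Rt(obs['ee_rot'])
    return A@T[:3,:3], A@T[:3,3]+np.array(obs['tcp_pos'])
def cloud(f,obs=None):
    h,w=f['range_z'].shape; K=np.array(f['mtx'],float); k=float(f['k1'])
    u,v=np.meshgrid(np.arange(w),np.arange(h))
    p=cv2.undistortPoints(np.stack([u,v],-1).reshape(-1,1,2).astype(np.float64),K,np.array([k,0,0,0.]),None,None).reshape(h,w,2)
    z=f['range_z']; P=np.stack([p[...,0]*z,-p[...,1]*z,-z],-1)
    Rm,o=cam(f,obs); P=P@Rm.T+o; P[z==0]=np.nan
    return P
def snap(name):
    o=get_obs(); f=grab_frame(name); return f,o
def save(img,fn,s=1):
    cv2.imwrite('pics/'+fn,cv2.resize(img[...,::-1],None,fx=s,fy=s,interpolation=cv2.INTER_CUBIC))
E
python3 - <<'E'
from h import *
print(get_obs())
ims=[]
for n in ('scene','top'):
    f,o=snap(n); np.savez(n+'.npz',c=f['color'],P=cloud(f,o)); ims.append(f['color']); print(n,f['origin'],f['attitude'],f['mtx'],f['k1'])
f,o=snap('wrist');print(f['tool_from_camera'],f['mtx'])
save(ims[0],'scene.png',1.5);save(ims[1],'top.png',1.5)
E
```

```text
{'clock': 0.0, 'q': array([-7.23690403e+01,  1.26753692e+01,  8.75278008e+01,  9.56807101e-04,
        7.99122134e+01, -7.22356043e+00]), 'qvel': array([-5.15106369e-05, -1.07917927e-01, -1.13045114e-01, -5.61384397e-02,
       -3.83566335e-03, -1.97024987e-02]), 'tau': array([-6.14630389e-04, -4.96898317e+01, -3.89397562e+01, -2.55383929e-04,
        1.10161572e-02, -7.30419373e-06]), 'tcp_pos': array([ 0.26252012, -0.56649673,  0.23017909]), 'ee_rot': array([-9.01143492e+01,  1.54426376e-02, -1.55145664e+02]), 'contact_force': array([ 0.58608696, -0.79890023, -0.19249119]), 'moment': array([-0.01519538,  0.0665145 ,  0.02459196]), 'finger_gap': 0.08519305099789076}
scene [ 1.16640691 -0.64346118  0.83035714] [50.98047618  0.52793038 44.32947747] [[378.55421597   0.         256.09322857]
 [  0.         378.55421597 193.60304749]
 [  0.           0.           1.        ]] -0.11793096864601402
top [ 0.18822079 -0.02749513  1.64198181] [ 12.7465282   -0.10313368 -90.07474357] [[404.28898567   0.         260.2519874 ]
 [  0.         404.28898567 197.4449958 ]
 [  0.           0.           1.        ]] 0.015474764163282001
[[-2.25133221e-04 -9.57256854e-01 -2.89239113e-01 -7.53517119e-02]
 [ 1.18578254e-03  2.89238661e-01 -9.57256283e-01 -1.42501432e-01]
 [ 9.99999272e-01 -5.58484880e-04  1.06998123e-03  1.17336901e-03]
 [ 0.00000000e+00  0.00000000e+00  0.00000000e+00  1.00000000e+00]] [[275.68497269   0.         254.80296884]
 [  0.         275.68497269 189.42474909]
 [  0.           0.           1.        ]]
```

View pics/scene.png

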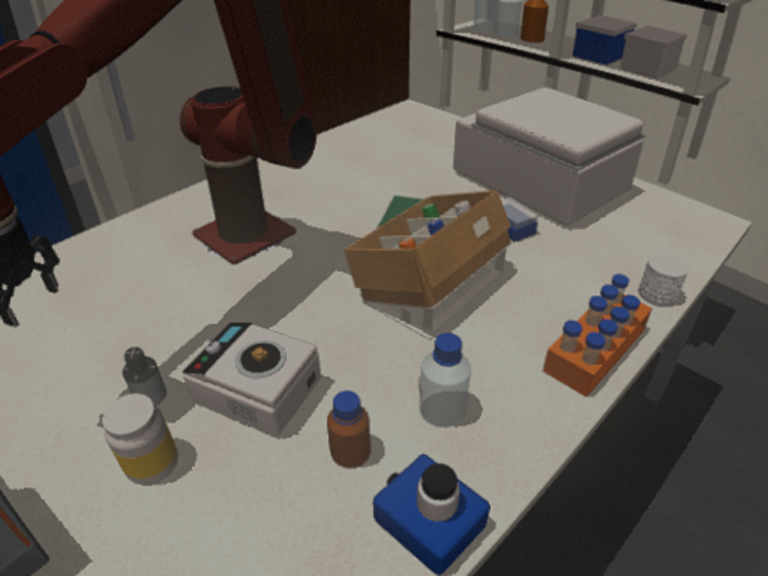

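View pics/top.png

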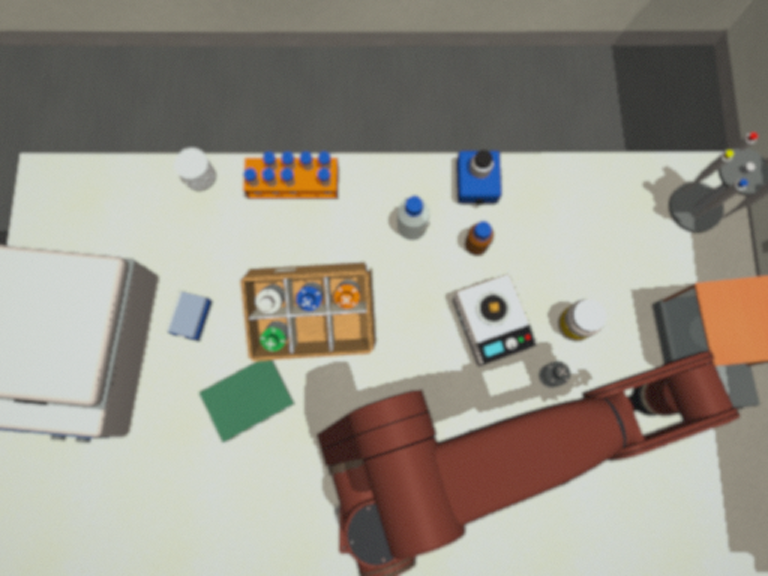

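The blue cup is in the middle uphill cell (top image at about 308,298), orange is to its right (347,296), white to its left (268,300) and green downhill (273,337). The mill pad is at about (493,307), with the grey cup at (555,372) and the waste jar at (582,318).

```bash
python3 - <<'E'
from h import *
np.set_printoptions(precision=4,suppress=True)
d=np.load('top.npz');P=d['P'];c=d['c'].astype(int)
def at(u,v): 
    u,v=int(u/1.5),int(v/1.5); return np.nanmedian(P[v-1:v+2,u-1:u+2].reshape(-1,3),0)
for n,p in dict(blue=(309,298),orange=(347,295),white=(268,300),green=(273,337),cTL=(247,276),cTR=(370,268),cBL=(252,356),cBR=(373,350),pad=(479,307),drive=(493,307),pad2=(507,308),pad3=(493,294),grey=(556,371),jar=(585,316),bench=(420,330),big=(414,205),small=(482,230),millTL=(458,293),millTR=(512,279),millBR=(533,345),millBL=(478,361)).items(): print(n,at(*p))
# mill pad plane points
m=(np.abs(P[...,2]-.107)<.012)&(c.max(-1)<70)&(P[...,0]>.4)&(P[...,1]<0)
Q=P[m]; print('pad',len(Q),Q.mean(0),Q.min(0),Q.max(0))
# top plate of mill
m=(np.abs(P[...,2]-.101)<.01)&(P[...,0]>.3)&(P[...,1]<-.0)&(P[...,1]>-.6)&(P[...,0]<.65)
Q=P[m];r=cv2.minAreaRect(Q[:,:2].astype(np.float32));print(len(Q),r)
# blue knob
b=(c[...,2]>c[...,0]+40)&(c[...,2]>c[...,1]+25)&(P[...,2]>.1)
b[:,:165]=0;b[:,245:]=0;b[:170]=0;b[240:]=0
Q=P[b];print('blue',len(Q),np.c_[np.argwhere(b),Q])
E
```

```text
blue [0.5165 0.1704 0.1773]
orange [0.525  0.0782 0.177 ]
white [0.5106 0.2737 0.1758]
green [0.4277 0.265  0.1305]
cTL [0.5643 0.3225 0.2032]
cTR [0.6442 0.0289 0.0016]
cBL [0.3806 0.3183 0.1236]
cBR [0.3972 0.0157 0.1245]
pad [ 0.5095 -0.2593  0.1054]
drive [ 0.5059 -0.2907  0.123 ]
pad2 [ 0.5051 -0.3319  0.1033]
pad3 [ 0.5406 -0.2947  0.108 ]
grey [ 0.3423 -0.4448  0.1148]
jar [ 0.48   -0.5231  0.135 ]
bench [ 0.4644 -0.1122  0.0003]
big [ 0.7614 -0.0916  0.1755]
small [ 0.7064 -0.2686  0.138 ]
millTL [ 0.547  -0.2062  0.0974]
millTR [ 0.6048 -0.3705 -0.0025]
millBR [ 0.415  -0.3996  0.0819]
millBL [ 0.3751 -0.2578  0.0585]
pad 212 [ 0.4853 -0.3183  0.1045] [ 0.4016 -0.893   0.095 ] [ 0.8216 -0.2526  0.1159]
1763 ((0.46173134446144104, -0.3737550377845764), (0.3770157992839813, 0.22638767957687378), 68.8948974609375)
blue 208 [[191.     203.       0.5525   0.1875   0.1438]
 [191.     204.       0.5502   0.1824   0.1534]
 [191.     205.       0.5519   0.1796   0.1461]
 ...
 [206.     209.       0.4987   0.166    0.1215]
 [207.     205.       0.4942   0.1808   0.1243]
 [207.     206.       0.4942   0.1769   0.1245]]
```

Emit:
{"method": "drive_tool", "body": {"rows": [0.97,1,0,0,0,-0.05,0.97,1,0,0,0,-0.05,0.97,1,0,0,0,-0.05,0.97,1,0,0,0,-0.05,0.97,1,0,0,0,-0.05,0.97,1,0,0,0,-0.05,0.97,1,0,0,0,-0.05,0.97,1,0,0,0,-0.05,0.97,1,0,0,0,-0.05,0.97,1,0,0,0,-0.05], "gripper": 1}}

```text
clock: 1.4
tcp_pos: [0.5084, -0.3084, 0.2263]
ee_rot: [-90.4, -0.1, -178.7]
contact_force: [-0.5, -0.5, 0.1]
finger_gap: 0.0852
```

```bash
python3 - <<'E'
from h import *
o=get_obs();print(o['tcp_pos'],o['ee_rot'],o['q'],o['qvel'],o['clock'])
f,o=snap('wrist'); P=cloud(f,o); np.savez('mill.npz',c=f['color'],P=P)
save(f['color'],'mill.png',1.5)
E
```

```text
[ 0.50837787 -0.30836385  0.22626455] [-9.04085148e+01 -1.34781461e-01 -1.78689812e+02] [-38.96302651   8.96796095  92.20259643   0.22860982  79.19643879
  49.68369546] [27.8553601   7.49535887 -8.03616265  0.36939937  0.48262375 46.19829161] 1.4
```

View pics/mill.png

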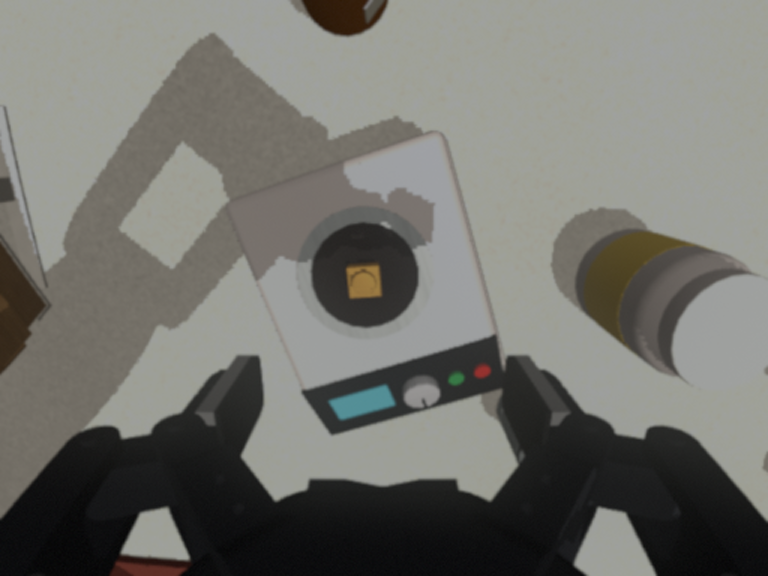

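The wrist view shows the pad centred near (365,275) and the brass square near (364,281), almost aligned with the image axes. I'll fit both, then go on to the carton.

```bash
cat >> h.py <<'E'
def ray_to_z(f,o,uv,z):
    K=np.array(f['mtx'],float); p=cv2.undistortPoints(np.array(uv,np.float64).reshape(-1,1,2),K,np.array([float(f['k1']),0,0,0.]),None,None).reshape(-1,2)
    Rm,c=cam(f,o); d=np.c_[p[:,0],-p[:,1],-np.ones(len(p))]@Rm.T
    return c+d*((z-c[2])/d[:,2])[:,None]
E
python3 - <<'E'
from h import *
np.set_printoptions(precision=4,suppress=True)
f,o=snap('wrist');print(o['tcp_pos'],o['ee_rot'],np.abs(o['qvel']).max(),o['clock'])
P=cloud(f,o);c=f['color'].astype(int)
np.savez('mill2.npz',c=f['color'],P=P)
hh,ww=c.shape[:2];vv,uu=np.mgrid[:hh,:ww]
reg=(np.hypot(P[...,0]-.506,P[...,1]+.292)<.07)
g=reg&(c[...,0]-c[...,2]>50)
print('gold',g.sum(),np.median(P[...,2][g]),np.percentile(P[...,2][g],[5,50,95]))
pts=np.argwhere(g)[:,::-1].astype(np.float32)
q=ray_to_z(f,o,pts,.117)[:,:2]; r=cv2.minAreaRect((q*1000).astype(np.float32));print('rect',r)
k=reg&(c.max(-1)<75)
q=ray_to_z(f,o,np.argwhere(k)[:,::-1],.107)[:,:2]
e=cv2.minEnclosingCircle((q*1000).astype(np.float32));print('pad',k.sum(),e, np.median(P[...,2][k]))
cnt=max(cv2.findContours(((k|g)*255).astype(np.uint8),cv2.RETR_EXTERNAL,cv2.CHAIN_APPROX_NONE)[0],key=len)
q=ray_to_z(f,o,cnt.reshape(-1,2),.107)[:,:2];print('ell',cv2.fitEllipse((q*1000).astype(np.float32)))
save(f['color'][140:240,180:310],'drv.png',6)
E
```

```text
[ 0.5109 -0.305   0.2262] [ -90.5426   -0.026  -178.6539] 8.540304966786788 1.45
gold 445 0.11795581370049268 [0.1154 0.118  0.1227]
rect ((509.3005065917969, -295.805419921875), (20.839609146118164, 20.473169326782227), 5.892961502075195)
pad 35927 ((275.5310363769531, -211.6348419189453), 295.4239807128906) 0.3062681238306617
ell ((316.11712646484375, -242.23838806152344), (228.24252319335938, 557.3990478515625), 9.255053520202637)
```

View pics/drv.png

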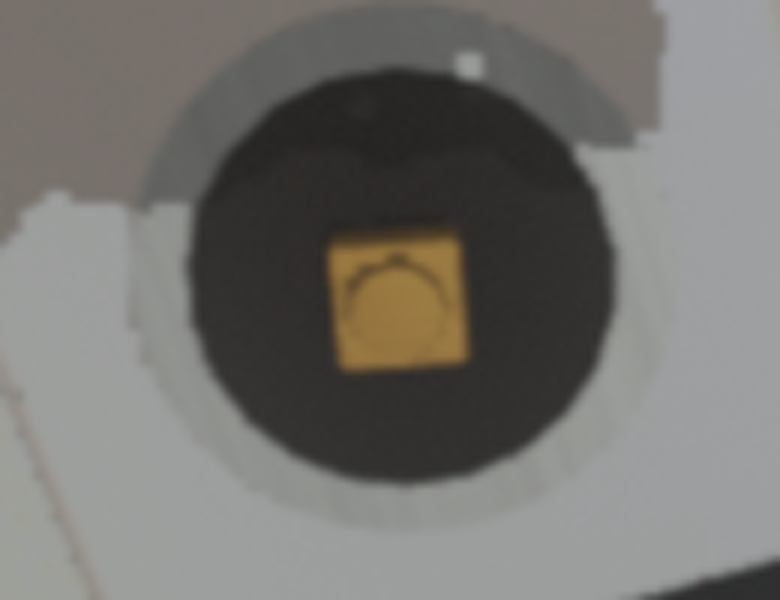

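The crop shows the square's top face corners at (328,245), (460,235), (469,360) and (340,370). The pad's edge runs from x 190 to 614 and y 68 to 484.

```bash
python3 - <<'E'
from h import *
np.set_printoptions(precision=4,suppress=True)
f=grab_frame('wrist') # for intrinsics only
o=dict(tcp_pos=[.5109,-.305,.2262],ee_rot=[-90.5426,-.026,-178.6539])
px=lambda a:(np.array(a)+.5)/6-.5+np.array([180,140])
s=ray_to_z(f,o,px([(328,245),(460,235),(469,360),(340,370)]),.117)
print(s,s.mean(0)); 
for i in range(4):
    d=s[(i+1)%4]-s[i]; print(np.linalg.norm(d[:2]),np.degrees(np.arctan2(d[1],d[0]))%90)
p=ray_to_z(f,o,px([(190,276),(614,276),(402,68),(402,484)]),.107);print(p,(p[0]+p[1])/2,(p[2]+p[3])/2, p[0]-p[1],p[2]-p[3])
o=get_obs();print(o['clock'],o['tcp_pos'],o['ee_rot'])
# carton orientation target rotvec
yaw=np.radians(3.1);Rc=R.from_euler('ZY',[yaw,-.42]).as_matrix()
Rg=np.c_[-Rc[:,0],-Rc[:,2],-Rc[:,1]];print(np.linalg.det(Rg),R.from_matrix(Rg).as_euler('xyz',degrees=True))
rv=(R.from_matrix(Rg)*R.from_matrix(Rt(o['ee_rot'])).inv()).as_rotvec(degrees=True);print('rv',rv)
d=np.load('top.npz');P=d['P'];
# downhill carton outside wall/rim est from top cloud: fit plane not needed; print carton mouth estimates
cs=np.array([[.5643,.3225,.2032],[.3806,.3183,.1236],[.3972,.0157,.1245]])
print('mouth from TL,BR',(cs[0]+cs[2])/2)
mouth=(cs[0]+cs[2])/2; print('knob',mouth+Rc@np.array([34,0,-26])*[1e-3]*1)
E
```

```text
[[ 0.5187 -0.2845  0.117 ]
 [ 0.5209 -0.3053  0.117 ]
 [ 0.5002 -0.3072  0.117 ]
 [ 0.4979 -0.2865  0.117 ]] [ 0.5094 -0.2959  0.117 ]
0.020871803021879423 5.979554329042969
0.020805952602614624 5.433928730553504
0.020873293777090206 6.258438526394272
0.02090755909906367 5.433172583452973
[[ 0.5101 -0.2609  0.107 ]
 [ 0.512  -0.3308  0.107 ]
 [ 0.5454 -0.2954  0.107 ]
 [ 0.474  -0.2964  0.107 ]] [ 0.511  -0.2958  0.107 ] [ 0.5097 -0.2959  0.107 ] [-0.0019  0.0699  0.    ] [0.0715 0.0011 0.    ]
1.55 [ 0.5085 -0.308   0.2261] [ -90.4186   -0.146  -178.4406]
1.0000000000000002 [ -90.       24.0642 -176.9   ]
rv [  0.5719 -24.2076   1.4302]
mouth from TL,BR [0.4808 0.1691 0.1638]
knob [0.5223 0.1714 0.154 ]
```

Emit:
{"method": "drive_tool", "body": {"rows": [-0.07,0.95,0.16,0,-0.027,0,-0.07,0.95,0.16,0,-0.027,0,-0.07,0.95,0.16,0,-0.027,0,-0.07,0.95,0.16,0,-0.027,0,-0.07,0.95,0.16,0,-0.027,0,-0.07,0.95,0.16,0,-0.027,0,-0.07,0.95,0.16,0,-0.027,0,-0.07,0.95,0.16,0,-0.027,0,-0.07,0.95,0.16,0,-0.027,0,-0.07,0.95,0.16,0,-0.027,0], "gripper": 0.18}}

```text
clock: 2.8
tcp_pos: [0.4836, -0.0741, 0.2644]
ee_rot: [-89.9, 12.0, -178.8]
contact_force: [0.3, -0.6, 0.3]
finger_gap: 0.0501
```

Emit:
{"method": "drive_tool", "body": {"rows": [-0.07,0.96,0,0,-0.027,0,-0.07,0.96,0,0,-0.027,0,-0.07,0.96,0,0,-0.027,0,-0.07,0.96,0,0,-0.027,0,-0.07,0.96,0,0,-0.027,0,-0.07,0.96,0,0,-0.027,0,-0.07,0.96,0,0,-0.027,0,-0.07,0.96,0,0,-0.027,0,-0.07,0.96,0,0,-0.027,0,0,0,0,0,0,0]}}

```text
clock: 4.05
tcp_pos: [0.4648, 0.1387, 0.2636]
ee_rot: [-89.2, 23.3, -179.0]
contact_force: [0.0, -0.4, -0.6]
finger_gap: 0.0509
```

```bash
python3 - <<'E'
from h import *
import pickle
grab_frame('wrist')
f,o=snap('wrist');print(o['tcp_pos'],o['ee_rot'],o['q'],np.abs(o['qvel']).max(),o['finger_gap'],o['clock'])
pickle.dump((f,o),open('cart.pkl','wb'))
save(f['color'],'cart.png',1.5)
E
```

```text
[0.46497834 0.13799464 0.26365814] [ -89.17612946   23.29464724 -179.03547251] [ 10.33029084 -27.00532902 122.80879099  -5.13197821  61.40049752
 101.08476154] 1.460848556744188 0.05071555069549354 4.1
```

View pics/cart.png

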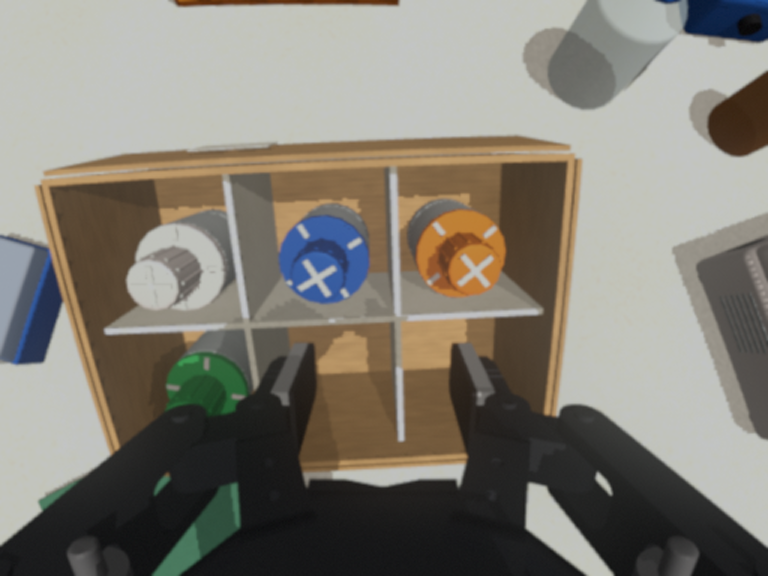

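The blue cup is in the middle uphill cell, its knob cross centred at about (319,278) and the lid marks at 45° or so. The dividers cross at (247,320) and (398,318). A closer crop follows.

```bash
cat > m.py <<'E'
from h import *
import pickle
np.set_printoptions(precision=4,suppress=True)
f,o=pickle.load(open('cart.pkl','rb'));P=cloud(f,o)
def at(u,v,n=1): u,v=int(round(u)),int(round(v)); return np.nanmedian(P[v-n:v+n+1,u-n:u+n+1].reshape(-1,3),0)
E
python3 - <<'E'
from m import *
a=at(247/1.5,320/1.5,0);b=at(398/1.5,318/1.5,0);print('div',a,b,np.linalg.norm(a-b),np.degrees(np.arctan2(-(a-b)[0],(a-b)[1])))
for n,p in dict(knob=(319,278),knobw=(154,285),knobo=(475,270),rimUL=(60,178),rimUR=(565,159),rimR=(568,300),rimDR=(470,458),rimL=(70,300),lid=(307,232),lid2=(352,262)).items(): print(n,at(p[0]/1.5,p[1]/1.5))
# plane normal of blue lid / knob from color
c=f['color'].astype(int);b=(c[...,2]>c[...,0]+40)
b[:,:170]=0;b[:,260:]=0;b[:130]=0;b[215:]=0
print(b.sum())
save(f['color'][125:225,175:260],'blue.png',6)
E
```

```text
div [0.4845 0.225  0.1525] [0.4869 0.1265 0.1488] 0.09865246362706544 1.4054189775899617
knob [0.51   0.1752 0.1749]
knobw [0.504  0.2768 0.1755]
knobo [0.5159 0.0803 0.175 ]
rimUL [0.561  0.3221 0.2063]
rimUR [0.5749 0.0347 0.2055]
rimR [ 0.5105 -0.0601  0.0008]
rimDR [0.4532 0.1211 0.3392]
rimL [0.4938 0.3296 0.1777]
lid [0.5447 0.1884 0.146 ]
lid2 [0.5257 0.1578 0.1373]
2390
```

View pics/blue.png

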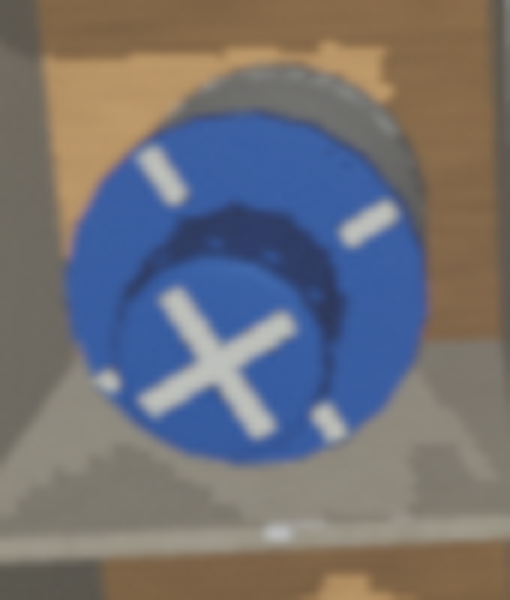

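The knob cross is centred at crop (217,362). Its bars run (170,292) to (264,437) and (145,408) to (294,318).

```bash
cat >> m.py <<'E'
px=lambda a:(np.array(a,float)+.5)/6-.5+np.array([175,125])
yaw=np.radians(2.9);Rc=R.from_euler('ZY',[yaw,-.42]).as_matrix()
top=ray_to_z(f,o,px([(217,362)]),.1743)[0]
K=np.array(f['mtx'],float)
def ray_plane(uv,p0,n):
    p=cv2.undistortPoints(np.array(uv,np.float64).reshape(-1,1,2),K,np.array([float(f['k1']),0,0,0.]),None,None).reshape(-1,2)
    Rm,c=cam(f,o);d=np.c_[p[:,0],-p[:,1],-np.ones(len(p))]@Rm.T
    return c+d*(((p0-c)@n)/(d@n))[:,None]
knob=top-Rc[:,2]*.02
Rg=np.c_[-Rc[:,0],-Rc[:,2],-Rc[:,1]]
E
python3 - <<'E'
from m import *
print('top',top,'knobmid',knob)
q=ray_plane(px([(170,292),(264,437),(145,408),(294,318)]),top,Rc[:,2]); l=(q-top)@Rc
print(l*1000)
for i,j in((0,1),(2,3)): d=l[j]-l[i];print('bar angle in carton frame mod90',np.degrees(np.arctan2(d[1],d[0]))%90,np.linalg.norm(d))
# lid marks
n0=top-Rc[:,2]*.04
q=(ray_plane(px([(150,150),(180,203),(395,208),(345,240),(318,408),(340,437),(107,382)]),n0,Rc[:,2])-n0)@Rc;print(q*1000,np.degrees(np.arctan2(q[:,1],q[:,0]))%90)
for a,b in((0,1),(2,3),(4,5)):d=q[b]-q[a];print(np.degrees(np.arctan2(d[1],d[0]))%90)
# rim check in carton frame relative to knob top (expect x=+34 ref)
for p in ((60,178),(565,159),(70,300)): print((at(p[0]/1.5,p[1]/1.5)-top)@Rc*1000+[34,0,122])
for h in (.12,.028,.027):
  pass
oo=get_obs()
g=knob+Rc[:,2]*.003 ; tcp=g-Rc[:,2]*.019
print('tcp grasp',tcp,'now',oo['tcp_pos'],'pre(+60mm)',tcp+Rc[:,2]*.06)
print('rv',(R.from_matrix(Rg)*R.from_matrix(Rt(oo['ee_rot'])).inv()).as_rotvec(degrees=True)/45, (tcp+Rc[:,2]*.06-oo['tcp_pos'])/.025,'zc',Rc[:,2])
E
```

```text
top [0.5101 0.1774 0.1743] knobmid [0.5183 0.1778 0.156 ]
[[ 11.2105   6.1845  -0.    ]
 [-12.3271  -6.2802  -0.    ]
 [ -6.9072  11.6076  -0.    ]
 [  6.4533 -12.1317  -0.    ]]
bar angle in carton frame mod90 27.904118218720555 0.02663432941953169
bar angle in carton frame mod90 29.3707834262473 0.027240821290550513
[[ 26.3509  14.4324  -0.    ]
 [ 17.0014  10.0791   0.    ]
 [ 14.7201 -26.8409  -0.    ]
 [  9.4158 -17.9245   0.    ]
 [-21.0151 -11.4086   0.    ]
 [-26.6552 -15.0238   0.    ]
 [-14.6732  25.7751  -0.    ]] [28.7095 30.661  28.7412 27.7131 28.4966 29.407  29.6519]
24.967636740226652
30.747912200605427
32.65839144032208
[100.1278 141.9732 127.4945]
[  99.2323 -145.7789  126.9996]
[ 27.5604 152.8178 128.5725]
tcp grasp [0.5248 0.1781 0.1414] now [0.4652 0.1376 0.2638] pre(+60mm) [0.5003 0.1769 0.1962]
rv [ 0.0171 -0.0165  0.0515] [ 1.4062  1.5699 -2.7024] zc [-0.4072 -0.0206  0.9131]
```

Emit:
{"method": "drive_tool", "body": {"rows": [0.35,0.4,-0.68,0.0043,-0.0041,0.013,0.35,0.4,-0.68,0.0043,-0.0041,0.013,0.35,0.4,-0.68,0.0043,-0.0041,0.013,0.35,0.4,-0.68,0.0043,-0.0041,0.013,0,0,0,0,0,0,0,0,0,0,0,0,0,0,0,0,0,0,0,0,0,0,0,0,0,0,0,0,0,0,0,0,0,0,0,0]}}

```text
clock: 5.4
tcp_pos: [0.5049, 0.1695, 0.1985]
ee_rot: [-89.8, 24.4, -177.5]
contact_force: [-0.0, -0.2, -0.2]
finger_gap: 0.05
```

```bash
python3 - <<'E'
from m import *
oo=get_obs()
tcp=knob-Rc[:,2]*.015
p=np.array(oo['tcp_pos']);print(p,oo['ee_rot'],'want',R.from_matrix(Rg).as_euler('xyz',degrees=True))
print('err in carton mm',(p-tcp)@Rc*1000,'d/25mm',(tcp-p)/.025,'rv',(R.from_matrix(Rg)*R.from_matrix(Rt(oo['ee_rot'])).inv()).as_rotvec()/(np.pi/4))
E
```

```text
[0.5049 0.1695 0.1985] [ -89.8229   24.3674 -177.5375] want [ -90.       24.0642 -177.1   ]
err in carton mm [ 4.7021 -7.5983 59.4087] d/25mm [ 0.7808  0.3439 -2.2465] rv [0.0033 0.0069 0.0113]
```

Emit:
{"method": "drive_tool", "body": {"rows": [0.074,0.075,-0.267,0.001,0.0015,0.002,0.074,0.075,-0.267,0.001,0.0015,0.002,0.074,0.075,-0.267,0.001,0.0015,0.002,0.074,0.075,-0.267,0.001,0.0015,0.002,0.074,0.075,-0.267,0.001,0.0015,0.002,0,0,0,0,0,0,0,0,0,0,0,0,0,0,0,0,0,0,0,0,0,0,0,0,0,0,0,0,0,0]}}

```text
clock: 6.65
tcp_pos: [0.5145, 0.1797, 0.1624]
ee_rot: [-90.1, 24.0, -177.1]
contact_force: [-0.1, -0.3, 0.0]
finger_gap: 0.0504
```

```bash
cat > g.py <<'E'
from m import *
oo=get_obs()
tcp=knob-Rc[:,2]*.015
p=np.array(oo['tcp_pos']);print(p,oo['ee_rot'],'want',R.from_matrix(Rg).as_euler('xyz',degrees=True))
print('err in carton mm',(p-tcp)@Rc*1000,'d/25mm',(tcp-p)/.025,'rv',(R.from_matrix(Rg)*R.from_matrix(Rt(oo['ee_rot'])).inv()).as_rotvec()/(np.pi/4),oo['clock'],oo['q'])
E
python3 g.py; python3 -c "
from h import *
f,o=snap('wrist');save(f['color'][100:,80:430],'pre.png',1.7)"
```

```text
[0.5145 0.1797 0.1624] [ -90.097    23.9821 -177.1405] want [ -90.       24.0642 -177.1   ]
err in carton mm [-0.7391  2.1284 22.3135] d/25mm [ 0.3947 -0.0652 -0.8029] rv [-0.0019 -0.0019  0.    ] 6.65 [ 13.5789 -11.6169 122.8011  -5.966   45.3452 104.0123]
```

View pics/pre.png

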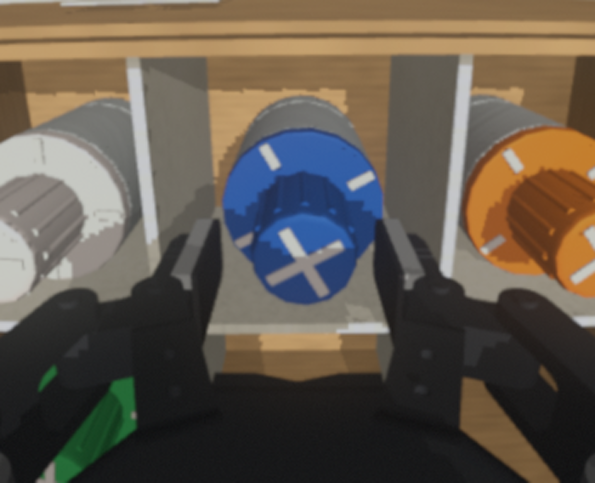

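The fingers straddle the knob, whose centre (305,270) is about 2 mm towards the right finger, which matches the computed error. I'll descend with that correction.

Emit:
{"method": "drive_tool", "body": {"rows": [0.08,-0.03,-0.16,0,0,0,0.08,-0.03,-0.16,0,0,0,0.08,-0.02,-0.16,0,0,0,0.08,0,-0.16,0,0,0,0.08,0,-0.16,0,0,0,0,0,0,0,0,0,0,0,0,0,0,0,0,0,0,0,0,0,0,0,0,0,0,0,0,0,0,0,0,0]}}

```text
clock: 7.95
tcp_pos: [0.5252, 0.1776, 0.141]
ee_rot: [-90.1, 24.0, -177.1]
contact_force: [-0.5, -0.2, 0.4]
finger_gap: 0.0505
```

```bash
python3 g.py
```

```text
[0.5252 0.1776 0.141 ] [ -90.0967   23.9814 -177.1395] want [ -90.       24.0642 -177.1   ]
err in carton mm [ 0.1908 -0.5651 -1.5965] d/25mm [-0.0341  0.0209  0.0552] rv [-0.0019 -0.0019  0.    ] 7.95 [ 12.9472  -8.4074 122.5989  -5.9298  42.2943 103.6239]
```

Emit:
{"method": "drive_tool", "body": {"rows": [-0.03,0.02,0.07,0,0,0,0,0,0,0,0,0,0,0,0,0,0,0,0,0,0,0,0,0,0,0,0,0,0,0,0,0,0,0,0,0,0,0,0,0,0,0,0,0,0,0,0,0,0,0,0,0,0,0,0,0,0,0,0,0], "gripper": -1, "newtons": 80}}

```text
clock: 9.2
tcp_pos: [0.5243, 0.1781, 0.1429]
ee_rot: [-90.1, 24.0, -177.1]
contact_force: [0.1, -0.3, 0.1]
finger_gap: 0.0324
```

```bash
python3 g.py; python3 -c "
from h import *;print(get_obs()['finger_gap'])"
```

```text
[0.5243 0.1781 0.1429] [ -90.0982   23.9715 -177.1412] want [ -90.       24.0642 -177.1   ]
err in carton mm [0.1602 0.029  0.5607] d/25mm [ 0.0033 -0.001  -0.0231] rv [-0.0019 -0.0022  0.    ] 9.2 [ 13.0474  -8.6724 122.593   -5.9533  42.5826 103.7155]
0.03235618840493274
```

Emit:
{"method": "drive_tool", "body": {"rows": [-0.08,-0.005,0.24,0,0,0,-0.14,-0.01,0.4,0,0,0,-0.26,-0.013,0.6,0,0,0,-0.27,-0.013,0.6,0,0,0,-0.27,-0.013,0.6,0,0,0,-0.27,-0.013,0.6,0,0,0,-0.27,-0.013,0.6,0,0,0,-0.27,-0.013,0.6,0,0,0,-0.27,-0.013,0.6,0,0,0,-0.27,-0.013,0.6,0,0,0]}}

```text
clock: 10.45
tcp_pos: [0.4575, 0.1739, 0.2826]
ee_rot: [-90.0, 23.5, -177.1]
contact_force: [-0.9, -0.0, -3.9]
finger_gap: 0.0323
```

```bash
python3 g.py; python3 -c "
from h import *
f,o=snap('wrist');print(o['finger_gap'],o['contact_force']);save(f['color'],'lift.png',1.3)"
```

```text
[0.4575 0.1739 0.2826] [ -90.0325   23.4895 -177.1274] want [ -90.       24.0642 -177.1   ]
err in carton mm [ -3.9715  -0.8153 155.3321] d/25mm [ 2.6735  0.1681 -5.6085] rv [-0.     -0.0128  0.0003] 10.45 [ 14.796  -26.9256 120.8008  -5.2587  63.18   103.3378]
0.032277650531758365 [-8.67544540e-01 -3.36234491e-03 -3.91568252e+00]
```

View pics/lift.png

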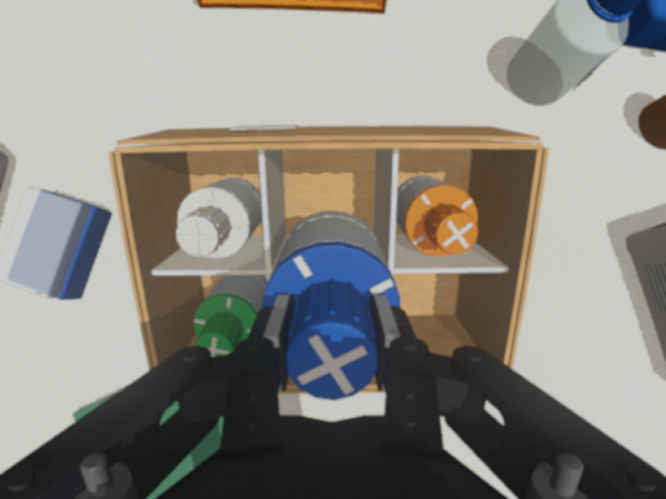

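```bash
cat > t.py <<'E'
from m import *
R0=R.from_euler('xyz',[-90.0982,23.9715,-177.1412],degrees=True); p0=np.array([.5243,.1781,.1429])
rel=R0.inv()*R.from_matrix(Rc)*R.from_euler('z',28.8,degrees=True)   # cup in tool
sk=R0.inv().apply(knob-Rc[:,2]*.098-p0)
oo=get_obs();p=np.array(oo['tcp_pos']);Rn=R.from_euler('xyz',oo['ee_rot'],degrees=True)
Rd=R.from_euler('z',5.75,degrees=True)*rel.inv()
print('tool want',Rd.as_euler('xyz',degrees=True),'socket in tool',sk,'socket now',p+Rn.apply(sk))
tgt=np.array([.5096,-.2958,.107])-Rd.apply(sk)
rv=(Rd*Rn.inv()).as_rotvec()/(np.pi/4)
print('tcp seated',tgt,'now',p,oo['ee_rot'],'d/25',(tgt-p)/.025,'rv',rv,oo['clock'],oo['contact_force'],oo['finger_gap'],oo['q'])
c=(Rn*rel).as_matrix();print('cup yaw',np.degrees(np.arctan2(c[1,0],c[0,0]))%90,'cup z',c[:,2])
E
python3 t.py
```

```text
tool want [-90.0814  -0.0927 156.9124] socket in tool [0.     0.0835 0.0001] socket now [0.4915 0.1759 0.2087]
tcp seated [ 0.5097 -0.2959  0.1905] now [0.458  0.1742 0.2852] [ -90.0791   23.6787 -177.1332] d/25 [  2.0695 -18.8038  -3.7879] rv [ 0.0936  0.5245 -0.5684] 10.5 [ 0.9726  0.2464 -1.954 ] 0.03256245915746747 [ 14.8213 -27.066  120.6566  -5.2571  63.2714 103.3421]
cup yaw 33.89992468054941 cup z [-0.4026 -0.0201  0.9152]
```

Emit:
{"method": "drive_tool", "body": {"rows": [0.1,-0.5,0,0.0047,0.026,-0.0284,0.1,-0.94,0,0.0047,0.026,-0.0284,0.1,-1,0,0.0047,0.026,-0.0284,0.1,-1,0,0.0047,0.026,-0.0284,0.1,-1,0,0.0047,0.026,-0.0284,0.1,-1,0,0.0047,0.026,-0.0284,0.1,-1,0,0.0047,0.026,-0.0284,0.1,-1,0,0.0047,0.026,-0.0284,0.1,-1,0,0.0047,0.026,-0.0284,0.1,-1,0,0.0047,0.026,-0.0284]}}

```text
clock: 11.75
tcp_pos: [0.4786, -0.075, 0.2773]
ee_rot: [-91.5, 10.4, 168.8]
contact_force: [1.0, 0.7, -3.1]
finger_gap: 0.0321
```

```bash
python3 t.py
```

```text
tool want [-90.0814  -0.0927 156.9124] socket in tool [0.     0.0835 0.0001] socket now [ 0.4938 -0.0759  0.1952]
tcp seated [ 0.5097 -0.2959  0.1905] now [ 0.4786 -0.075   0.2773] [-91.536   10.4033 168.782 ] d/25 [ 1.2441 -8.8335 -3.471 ] rv [ 0.038   0.2328 -0.2659] 11.75 [ 0.9687  0.6804 -3.0921] 0.032139269152173425 [-20.4729 -17.6577 112.421    3.2896  75.2326  80.045 ]
cup yaw 18.083075344213455 cup z [-0.1836  0.0105  0.983 ]
```

Emit:
{"method": "drive_tool", "body": {"rows": [0.15,-1,-0.2,0.0047,0.03,-0.034,0.15,-1,-0.2,0.0047,0.03,-0.034,0.15,-1,-0.2,0.0047,0.03,-0.034,0.15,-1,-0.2,0.0047,0.03,-0.034,0.15,-1,-0.2,0.0047,0.03,-0.034,0.15,-1,-0.2,0.0047,0.03,-0.034,0.15,-1,-0.2,0.0047,0.03,-0.034,0.15,-1,-0.2,0.0047,0.02,-0.025,0,-0.6,0,0,0,0,0,0,0,0,0,0]}}

```text
clock: 13.0
tcp_pos: [0.5031, -0.3067, 0.226]
ee_rot: [-90.3, -1.3, 155.8]
contact_force: [-1.1, -0.1, -3.2]
finger_gap: 0.0319
```

```bash
python3 t.py
```

```text
tool want [-90.0814  -0.0927 156.9124] socket in tool [0.     0.0835 0.0001] socket now [ 0.5014 -0.3057  0.1425]
tcp seated [ 0.5097 -0.2959  0.1905] now [ 0.5031 -0.3067  0.226 ] [-90.2993  -1.3077 155.7734] d/25 [ 0.267   0.4353 -1.4182] rv [-0.0153 -0.0228  0.0254] 13.0 [-1.114  -0.107  -3.2019] 0.0319175575995096 [-39.0129   9.0448  92.1546  -0.045   80.1414  75.2253]
cup yaw 4.614923518674177 cup z [ 0.0178 -0.0122  0.9998]
```

Emit:
{"method": "drive_tool", "body": {"rows": [0.067,0.11,0,-0.004,-0.006,0.006,0.067,0.11,0,-0.004,-0.006,0.006,0.067,0.11,0,-0.004,-0.006,0.006,0.067,0.11,0,-0.004,-0.006,0.006,0,0,0,0,0,0,0,0,0,0,0,0,0,0,0,0,0,0,0,0,0,0,0,0,0,0,0,0,0,0,0,0,0,0,0,0]}}

```text
clock: 14.25
tcp_pos: [0.5104, -0.2923, 0.2271]
ee_rot: [-90.1, 0.1, 157.1]
contact_force: [-0.9, 0.0, -3.6]
finger_gap: 0.0322
```

```bash
python3 t.py; python3 -c "
from h import *;import pickle
f,o=snap('wrist');pickle.dump((f,o),open('hold.pkl','wb'));save(f['color'][110:310,170:350],'hold.png',3)"
```

```text
tool want [-90.0814  -0.0927 156.9124] socket in tool [0.     0.0835 0.0001] socket now [ 0.5105 -0.2923  0.1435]
tcp seated [ 0.5097 -0.2959  0.1905] now [ 0.5104 -0.2923  0.2271] [-90.1092   0.1241 157.0908] d/25 [-0.0241 -0.1419 -1.4619] rv [ 0.0013  0.0047 -0.004 ] 14.25 [-0.9104  0.016  -3.5586] 0.03221545888033358 [-37.5613   7.7056  93.5176   0.1397  78.6844  75.3204]
cup yaw 5.9285866683744315 cup z [-0.0037  0.001   1.    ]
```

View pics/hold.png

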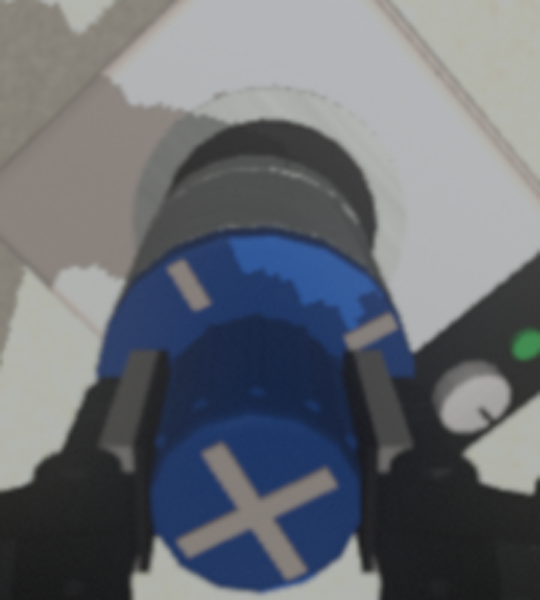

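The cup hangs upright over the pad with the cross centre at crop (256,511). The bars run (212,445) to (298,577) and (180,550) to (336,477), and the lid marks are at (180,265)-(203,308) and (393,320)-(350,342).

```bash
python3 - <<'E'
from h import *;import pickle
np.set_printoptions(precision=4,suppress=True)
f,o=pickle.load(open('hold.pkl','rb'));px=lambda a:(np.array(a,float)+.5)/3-.5+np.array([170,110])
tz=o['tcp_pos'][2]
q=ray_to_z(f,o,px([(256,511),(212,445),(298,577),(180,550),(336,477)]),tz-.0835+.118)
print(q)
for i,j in((1,2),(3,4)):d=q[j]-q[i];print(np.degrees(np.arctan2(d[1],d[0]))%90,np.linalg.norm(d))
l=ray_to_z(f,o,px([(180,265),(203,308),(393,320),(350,342)]),tz-.0835+.078)
c=np.array(o['tcp_pos']);print(c)
for a in l: d=a-c;print(d*1000,np.degrees(np.arctan2(d[1],d[0]))%90)
P=cloud(f,o);u,v=px((256,520)).astype(int);print(P[v-2:v+3,u-2:u+3,2].mean(),tz+.0345)
# lid plane tilt
sub=P[110:310,170:350].reshape(-1,3);col=f['color'][110:310,170:350].reshape(-1,3).astype(int)
m=(col[:,2]>col[:,0]+30)&(np.abs(sub[:,2]-(tz-.0055))<.008)&(np.hypot(sub[:,0]-c[0],sub[:,1]-c[1])<.031)&(np.hypot(sub[:,0]-c[0],sub[:,1]-c[1])>.02)
Q=sub[m];A=np.c_[Q[:,:2]-c[:2],np.ones(len(Q))];print(m.sum(),np.linalg.lstsq(A,Q[:,2],rcond=None)[0],tz-.0055)
E
```

```text
[[ 0.51   -0.2918  0.2616]
 [ 0.5231 -0.2902  0.2616]
 [ 0.4961 -0.2931  0.2616]
 [ 0.508  -0.2781  0.2616]
 [ 0.5109 -0.3052  0.2616]]
6.07719812490086 0.027165495202491258
6.079286858144172 0.027294822407753237
[ 0.5104 -0.2923  0.2271]
[29.4539  3.6403 -5.5   ] 7.045570310779211
[19.8088  3.1679 -5.5   ] 9.08607670055186
[  3.2784 -29.623   -5.5   ] 6.315352885533741
[  2.2107 -20.3125  -5.5   ] 6.211369392420622
0.26262234286470193 0.2615873637028122
1879 [0.0063 0.0046 0.2221] 0.2215873637028122
```

Emit:
{"method": "drive_tool", "body": {"rows": [-0.008,-0.05,-0.17,0,0.001,0,-0.008,-0.05,-0.17,0,0.001,0,-0.008,-0.05,-0.17,0,0.001,0,0,0,-0.17,0,0.001,0,0,0,0,0,0,0,0,0,0,0,0,0,0,0,0,0,0,0,0,0,0,0,0,0,0,0,0,0,0,0,0,0,0,0,0,0]}}

```text
clock: 15.55
tcp_pos: [0.5097, -0.2964, 0.2088]
ee_rot: [-90.0, -0.1, 157.1]
contact_force: [-0.5, 0.1, -3.1]
finger_gap: 0.0323
```

```bash
python3 t.py
```

```text
tool want [-90.0814  -0.0927 156.9124] socket in tool [0.     0.0835 0.0001] socket now [ 0.5096 -0.2964  0.1253]
tcp seated [ 0.5097 -0.2959  0.1905] now [ 0.5097 -0.2964  0.2088] [-90.0358  -0.0541 157.0886] d/25 [ 0.0023  0.0204 -0.7314] rv [ 0.0013  0.0004 -0.0039] 15.55 [-0.4762  0.1088 -3.0649] 0.032302190376419015 [-37.8496   8.8162  94.2773   0.0212  76.9681  75.057 ]
cup yaw 5.926315617389674 cup z [-0.0003  0.001   1.    ]
```

Emit:
{"method": "drive_tool", "body": {"rows": [0,0.02,-0.09,0,0,-0.002,0,0,-0.09,0,0,-0.002,0,0,-0.09,0,0,0,0,0,-0.09,0,0,0,0,0,-0.09,0,0,0,0,0,-0.09,0,0,0,0,0,-0.09,0,0,0,0,0,-0.09,0,0,0,0,0,0,0,0,0,0,0,0,0,0,0]}}

```text
clock: 16.8
tcp_pos: [0.51, -0.2959, 0.19]
ee_rot: [-90.0, -0.0, 156.9]
contact_force: [-1.3, -0.5, -2.6]
finger_gap: 0.0321
```

```bash
python3 t.py
```

```text
tool want [-90.0814  -0.0927 156.9124] socket in tool [0.     0.0835 0.0001] socket now [ 0.5099 -0.296   0.1065]
tcp seated [ 0.5097 -0.2959  0.1905] now [ 0.51   -0.2959  0.19  ] [-90.0318  -0.0029 156.8975] d/25 [-0.01    0.0031  0.0216] rv [0.0018 0.0014 0.0003] 16.8 [-1.2877 -0.5062 -2.5985] 0.032067796362325915 [-37.803    9.6734  95.3909   0.031   74.9466  75.2914]
cup yaw 5.735242767844386 cup z [-0.0011  0.0014  1.    ]
```

The socket has passed over the square without resistance. I'll press lightly to feel for the pad.

Emit:
{"method": "drive_tool", "body": {"rows": [0,0,-0.04,0,0,0,0,0,-0.04,0,0,0,0,0,-0.04,0,0,0,0,0,-0.04,0,0,0,0,0,-0.04,0,0,0,0,0,-0.04,0,0,0,0,0,-0.04,0,0,0,0,0,0,0,0,0,0,0,0,0,0,0,0,0,0,0,0,0]}}

```text
clock: 18.05
tcp_pos: [0.5104, -0.296, 0.1899]
ee_rot: [-90.0, 0.1, 156.9]
contact_force: [-1.1, 1.3, 1.5]
finger_gap: 0.0327
```

```bash
python3 t.py|grep -E 'seated|yaw'
```

```text
tcp seated [ 0.5097 -0.2959  0.1905] now [ 0.5104 -0.296   0.1899] [-89.9621   0.1456 156.9201] d/25 [-0.025   0.007   0.0251] rv [ 0.0045  0.0038 -0.0002] 18.05 [-1.1374  1.334   1.5337] 0.03266200514173444 [-37.7711   9.606   95.4773   0.0003  74.7662  75.3088]
cup yaw 5.757960118184214 cup z [-0.003   0.0035  1.    ]
```

Emit:
{"method": "drive_tool", "body": {"rows": [0,0,0,0,0,0,0,0,0,0,0,0,0,0,0,0,0,0,0,0,0,0,0,0,0,0,0,0,0,0,0,0,0,0,0,0,0,0,0,0,0,0,0,0,0,0,0,0,0,0,0,0,0,0,0,0,0,0,0,0], "gripper": 0.5}}

```text
clock: 19.3
tcp_pos: [0.5109, -0.2966, 0.1898]
ee_rot: [-89.9, 0.2, 156.9]
contact_force: [0.2, 0.4, -0.3]
finger_gap: 0.0638
```

Emit:
{"method": "drive_tool", "body": {"rows": [0,0,0.2,0,0,0,0,0,0.4,0,0,0,0,0,0.7,0,0,0,0,0,0.8,0,0,0,0,0,0.8,0,0,0,0,0,0.8,0,0,0,0,0,0.8,0,0,0,0,0,0.6,0,0,0,0,0,0,0,0,0,0,0,0,0,0,0]}}

```text
clock: 20.55
tcp_pos: [0.5117, -0.2972, 0.3311]
ee_rot: [-89.8, 0.7, 156.9]
contact_force: [-0.1, -1.4, -1.3]
finger_gap: 0.064
```

```bash
python3 - <<'E'
from h import *
o=get_obs();print(o['clock'],o['tcp_pos'],o['contact_force'],o['finger_gap'])
f,o=snap('wrist');P=cloud(f,o);c=f['color'].astype(int)
b=(c[...,2]>c[...,0]+30)&(np.hypot(P[...,0]-.51,P[...,1]+.296)<.05)
z=P[...,2][b];print('top',np.percentile(z,[5,50,90,97]),'expect top .225 lid .185')
for lo,hi in((.175,.195),(.215,.235)):
    Q=P[b&(P[...,2]>lo)&(P[...,2]<hi)];print(len(Q),np.median(Q,0),np.linalg.lstsq(np.c_[Q[:,:2]-[.51,-.296],np.ones(len(Q))],Q[:,2],rcond=None)[0])
s=grab_frame('scene')['color']
img=np.hstack([f['color'],s]);cv2.imwrite('pics/end.png',cv2.resize(img[...,::-1],(800,300),interpolation=cv2.INTER_AREA))
E
```

```text
20.55 [ 0.51172265 -0.29722562  0.33113781] [-0.07765558 -1.37785147 -1.32996751] 0.06397615881424777
top [0.18382468 0.18554447 0.22511134 0.2256659 ] expect top .225 lid .185
1300 [ 0.52205305 -0.30496118  0.18496605] [0.00044292 0.00458955 0.18503941]
739 [ 0.51340199 -0.29655771  0.22466893] [-0.03487014  0.03276184  0.22436798]
```

View pics/end.png

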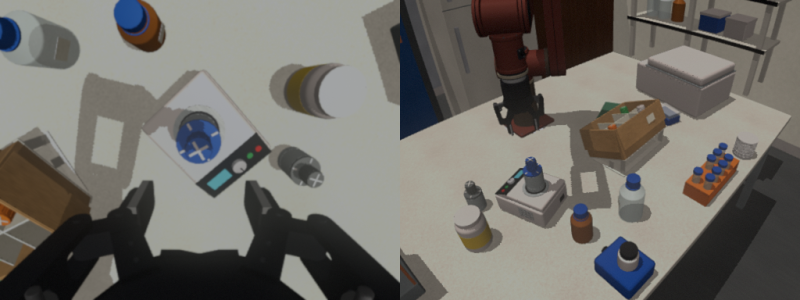

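The cup stands upright on the mill pad, with its lid at z 0.185 and knob top at 0.225, both as they should be when seated. The gripper is clear and the other objects look unmoved, so I'm handing in.

```bash
python3 -c "
from workcell import *
print(sign_off())"
```

```text
the job is handed in; nothing more can be done
None
```

The blue cup is seated on the mill's drive and released, and I handed the job in at about 20.6 s.

- **Removal:** I gripped the cup by its knob and lifted it straight out along its cell. In the picture after the lift, the white, orange and green cups were still standing in their cells.
- **Fit:** I turned the cup upright to the drive's measured angle. The wrist picture put the cup at 6.1° and the drive at about 5.8°. The socket went straight over the square on the first try, so no searching turn was needed. A light press then met the pad.
- **Last checks, after letting go:**
  - The lid was at 0.185 m and the knob top at 0.225 m, both as expected for a fully seated cup.
  - The lid's tilt was under 0.3°.
  - The gripper was open and about 0.1 m above the cup.
  - The bench looked unchanged in the last pictures.
- **Disagreements:**
  - The slope fitted to the knob top alone was about 2–3°. I put that down to side points mixed into a small patch, because the lid plane was level.
  - The first rough drive position from the top camera was about 5 mm off the wrist camera's. I used the wrist camera's.

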